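# Unload the block heater

### The job

The run on the block heater is over. First turn its selector dial back to the hold setting, the mark that is a hollow ring, then swing the clear hood fully up, lift the aluminium tube block out of its well by the T-handle and stand it in the middle of the finned cooling plate, and finally close the hood again. Keep the block upright, do not drop it, and leave the other things on the bench where they stand.

Things in the scene. Friction and masses are not known exactly. Their poses are not given: they have to be found in the camera images.
- heater: White block heater, 240 mm deep (x), 230 mm wide (y), fixed. Origin: centre of underside; x from front (robot side) to rear, y left, z up. Front 90 mm: console 70 mm high, dial on its left (a rocker switch on the right is not used). Rear 150 mm: 85 mm high with the well, an open pocket 78 (x) by 98 (y) by 40 mm deep, centred 40 mm behind the origin; the block starts in it.
- dial (a joint): Turn of the selector dial, rad, growing clockwise from above. Six clicks 25 degrees apart: 0, 0.436, 0.873, 1.309, 1.745, 2.182. The hollow ring (hold) is at 0.873; it starts at one of the three clicks clockwise of it. A spring detent (about 0.1 N m to leave a click) draws it to the nearest click when let go.
- dial_grip (a point): Point on the dial's vertical axis, 32 mm above the console, where to grip it. The dial is black: a round skirt 52 mm across, 6 mm high, carrying an upright bar about 60 mm long, 16 mm thick, from the skirt to 44 mm above the console; the bar lies along the pointer direction.
- dial_pointer (a point): Top of the dial's pointed end, 28 mm from the axis, where the white pointer line runs; the bar points from dial_grip to here.
- ring_mark (a point): Centre of the hollow-ring mark on the console, 14 mm across, 37 mm from the dial's axis. The other five marks are plain short lines on the same arc.
- hood (a joint): Opening angle of the hood, rad: 0 closed, growing as its front rises, stop at 1.9. Its hinge is stiff: it stays where it is left, and moves with 2 to 3 N at the tab. Fully up means standing upright or past it (1.5 or more).
- hood_hinge (a point): Middle of the hood's hinge line (along the heater's y), at the hood's rear lower edge, 100 mm behind the heater's origin and 85 mm above the bench. The hood is a clear open-bottomed box 112 mm long, 125 mm wide and 55 mm high with 3 mm walls.
- hood_tab (a point): Grip point on the hood's grey tab, 138 mm from the hinge towards the front and 50 mm above it when closed; it turns with the hood. The tab sticks out 42 mm from the hood's front wall, level with its top, 30 mm wide (heater's y), 10 mm thick; this point is 26 mm from the wall. Pinched across its width it can turn between the fingers.
- block: Aluminium tube block 75 mm (x) by 95 mm (y) by 43 mm high with six capped white tubes standing 9 mm proud, 0.4 to 0.7 kg. Origin: centre of its underside; z up. In the well it stands 3 mm proud at most and only its T-handle can be gripped.
- block_handle (a point): Grip point of the block's T-handle, 80 mm above the block's underside, on its centre. The handle's black cross bar is 56 mm long (block's x), 14 mm thick (block's y) and 20 mm high (69 to 89 mm above the underside), on a steel post 10 mm thick.
- cool_plate: Flat aluminium cooling plate with fins below, 150 mm (x) by 130 mm (y) by 24 mm high, fixed. Origin: centre of its underside; its flat top is 24 mm up.
- tip_box: Pipette tip box with clear lid, 122 x 86 x 86 mm, loose bystander. Origin: centre of its underside.
- beaker: Glass beaker 70 mm across, 95 mm high, loose bystander. Origin: centre of its underside.
- media_bottle: Glass bottle 80 mm across, 165 mm high, loose bystander. Origin: centre of its underside.
- petri_stack: Stack of three petri dishes 92 mm across, 47 mm high, loose bystander. Origin: centre of its underside.
- tube_rack: White tube rack 190 x 100 mm with five capped tubes, 95 mm high, loose bystander. Origin: centre of its underside.
- freezer_box: Yellow lidded freezer box 112 x 152 mm, 94 mm high, loose bystander. Origin: centre of its underside.
- vortex: Grey vortex mixer 190 x 125 mm, 108 mm high, fixed bystander. Origin: centre of its underside.

How it is judged:
By the outcome, as a careful person would: the job done as asked, in the order asked, and still so for the second after the job is handed in, with the robot touching nothing.
It also fails if it takes over 64 s, if anything falls off the work surface, if the arm or the gripper's body presses on something with over 40 N, if the wrist force passes 120 N, or if a joint passes its speed limit or range.

### The arm

A 7-joint arm with a two-finger parallel gripper is mounted at the origin on the work surface. World frame = base frame: x ahead of the robot, y to its left, z up, the work surface at z = 0. Lengths are in m, angles in rad, forces in N, time in s.
With the tool pointing down it reaches from about 0.425 to 0.875 m from the base axis. Payload 8.4 kg.
Tool frame: the origin (TCP) lies midway between the tips of the shut fingers; the grasp point (between the pads) lies 19 mm behind it; z points along the fingers, y is the line along which they close (so a half turn about z gives the same grasp; the last joint's range is limited). The gripper opens to 87 mm and grips with 3 to 60 N. Pads are 19 mm wide; open, the fingers measure 117 mm over their backs; the gripper's body (75 mm by 190 mm) begins 51 mm behind the grasp point.
Start: joints at [1.023, 0.333, 0.04, 1.465, -0.013, 1.343, -0.059], TCP at [0.282, -0.586, 0.223] pointing down, gripper open.
Joint ranges: [-2.58, 2.58], [-0.38, 2.09], [-1.3, 1.39], [0.25, 2.4], [-1.5, 4.64], [0.08, 2.09], [-2.65, 2.65]. Speed limits (rad/s): [2.22, 2.22, 2.79, 2.79, 3.14, 3.14, 3.14].

### API

Orientations are given as a unit quaternion [x, y, z, w].
In Python, from bench import monitor, read_camera, order gives the robot as it stands.
- The arm moves only by the tool servo_tool, never from a script. Its argument "targets" is a list of rows, each a list of 2 entries, a list of its own where there are three numbers: the shift along the tool's x, y, z in mm, then the turn about the tool's z in rad. A call has 1 to 5 rows; each row is the pose to reach, as a shift and turn from the pose commanded when the call began, along the tool's axes at that moment; what a row does not reach only later rows make up. A row lasts 1/8 s, in which the tool goes at most 62.5 mm and 10.7 degrees, less where a joint would pass 70% of its speed; a pose out of reach is approached as far as the arm can. A call with a gripper value outside its range is refused whole. "hand" is the closure, from 0 (fully open) to 1 (shut), set as the call begins (left out, the last holds). The fingers move at their own pace and stop on an object; the grip force is fixed at half the most. Time passes only in rows, so rows that repeat a pose let the fingers close. It gives the time, the measured TCP pose, the force, the opening and the grip force at its end, in the units of the state.
- monitor.observe(): the state, without advancing time (a new reading comes with each control period).
- read_camera(name): name is "scene" or "side" or "wrist"; returns a dict with "img" (384x512x3 uint8, blue, green, red), "depth" (384x512 float32, m along the optical axis (not along the pixel's ray), 0 where there is no reading), "vfov" (degrees; the focal length in pixels is half the picture's height over the tangent of half this angle, whatever the lens; pixels are square), "cx", "cy" (the principal point, pixels), "k1" (the pictures are not rectified: a ray, as slopes to the right and down, at radius r is drawn at 1 + k1 r^2 times it, then the intrinsics apply), "R" (3x3) and "t" (3): a world point X has camera coordinates R X + t; the wrist camera has in their place "tool_from_camera" (4x4, takes a point from camera to tool coordinates, whose origin is the TCP and whose axes are the flange's). Camera axes: x right, y down, z forward; pixel columns grow to the right and rows downward; lengths in m; the calibration is good to about 2 mm. A picture is of the moment at which its call begins: read the wrist's pose just before it.
- order.close_job(): hands the job in; it is judged then, once.
The state is a dict: "clock": time; "joint_positions": joint angles; "joint_vel": joint speeds; "tau": joint torques, N m; "eef_pos": TCP position; "ee_rot": TCP orientation; "contact_force": force on the tool from outside, world axes, zero at the start; "torque": the same for the moment, N m; "finger_gap": finger opening in m; "grip_force": force on a finger pad.
Only numpy, scipy, OpenCV 4.12 (cv2) and the standard library are available. Lean on these libraries where they do the work, as an engineer would, in place of code of your own. Each camera call takes 0.05 s, during which the arm holds its last target. There are 200 camera calls.

## Working session

There is one attempt and no reset: what is moved stays moved. The work goes in short steps, Python scripts to look and compute and a tool call to move; the robot and the scene stay as the last step left them, time stands still between calls to the robot, and variables do not carry over. Pictures are saved under pics/ and viewed, at most 10 in all, crops included, and the job is handed in when it is done.

Besides the shell and the picture viewer there is one more tool, called after "Emit:" as name([rows], argument=value, ...), one row to a line, values as JSON. servo_tool: Moves the arm, as the interface text tells. Its arguments: {"type":"object","properties":{"targets":{"type":"array","items":{"type":"array"}},"hand":{"type":"number"}},"required":["targets"]}

```bash
ls; mkdir -p pics; cat > h.py <<'E'
import numpy as np, cv2
from bench import monitor, read_camera, order
from scipy.spatial.transform import Rotation as Rn
def cam(name):
    s=monitor.observe(); c=read_camera(name)
    c['f']=c['img'].shape[0]/2/np.tan(np.radians(c['vfov'])/2)
    if name=='wrist':
        M=np.array(c['tool_from_camera']); Rt=Rn.from_quat(s['ee_rot']).as_matrix()
        c['Rw']=Rt@M[:3,:3]; c['o']=Rt@M[:3,3]+np.array(s['eef_pos'])
    else:
        R=np.array(c['R']); c['Rw']=R.T; c['o']=-R.T@np.array(c['t'])
    return c
def slopes(c,uv):
    d=(np.atleast_2d(uv).astype(float)-[c['cx'],c['cy']])/c['f']; x=d.copy()
    for _ in range(20): x=d/(1+c['k1']*(x**2).sum(1,keepdims=True))
    return x
def rays(c,uv):
    x=slopes(c,uv); return np.c_[x,np.ones(len(x))]@c['Rw'].T
def onz(c,uv,z):
    r=rays(c,uv); return c['o']+r*((z-c['o'][2])/r[:,2])[:,None]
def depthpts(c,uv):
    uv=np.atleast_2d(uv); d=c['depth'][uv[:,1].astype(int),uv[:,0].astype(int)]
    return c['o']+rays(c,uv)*d[:,None]
def proj(c,X):
    p=(np.atleast_2d(X)-c['o'])@c['Rw']; s=p[:,:2]/p[:,2:]
    return s*(1+c['k1']*(s**2).sum(1,keepdims=True))*c['f']+[c['cx'],c['cy']]
E
python3 - <<'E'
from h import *
s=monitor.observe(); print({k:np.round(v,3) for k,v in s.items()})
ims=[]
for n in ['scene','side']:
    c=cam(n); print(n,c['o'],c['Rw'].round(2).tolist(),c['f'],c['k1']); cv2.imwrite(f'pics/{n}0.png',cv2.resize(c['img'],(800,600)))
    np.save(f'{n}.npy',c,allow_pickle=True)
E
```

```text
pics
{'clock': np.float64(0.0), 'joint_positions': array([ 1.023,  0.334,  0.04 ,  1.466, -0.013,  1.343, -0.058]), 'joint_vel': array([-0.001,  0.   ,  0.   ,  0.   , -0.   , -0.001, -0.001]), 'tau': array([-1.0000e-03, -6.5637e+01,  1.3340e+00, -4.0382e+01, -6.0000e-02,
        4.4000e-02,  0.0000e+00]), 'eef_pos': array([ 0.282, -0.585,  0.222]), 'ee_rot': array([ 0.975,  0.222, -0.   , -0.001]), 'contact_force': array([-0.219, -0.327,  0.151]), 'torque': array([-0.045, -0.007, -0.004]), 'grip_force': np.float64(0.0), 'finger_gap': np.float64(0.087)}
scene [ 1.44675195 -0.28946428  1.4099545 ] [[0.3, 0.79, -0.54], [0.96, -0.24, 0.17], [-0.0, -0.56, -0.83]] 476.0162507858199 0.031139533813034897
side [0.02606825 0.50289182 1.01774141] [[-0.68, -0.55, 0.48], [-0.73, 0.51, -0.45], [0.01, -0.66, -0.75]] 414.9815069305245 -0.1358832812292775
```

View pics/scene0.png

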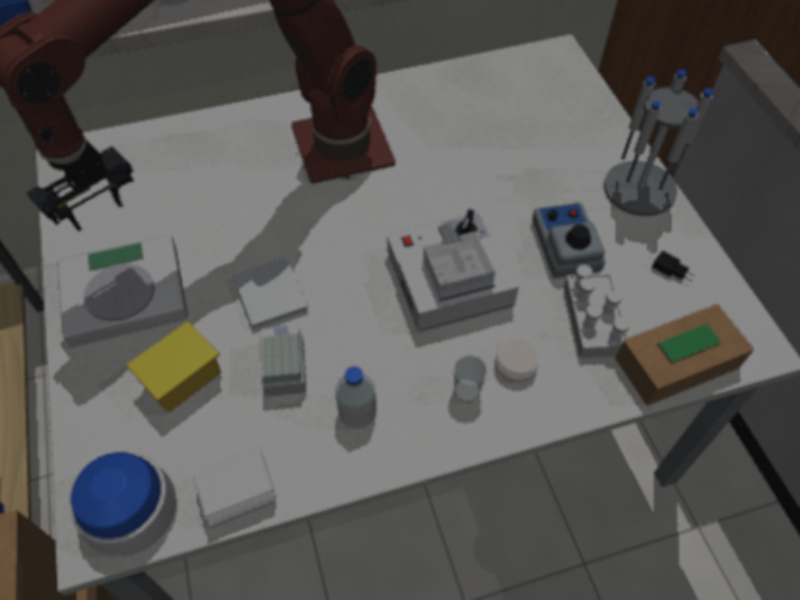

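View pics/side0.png

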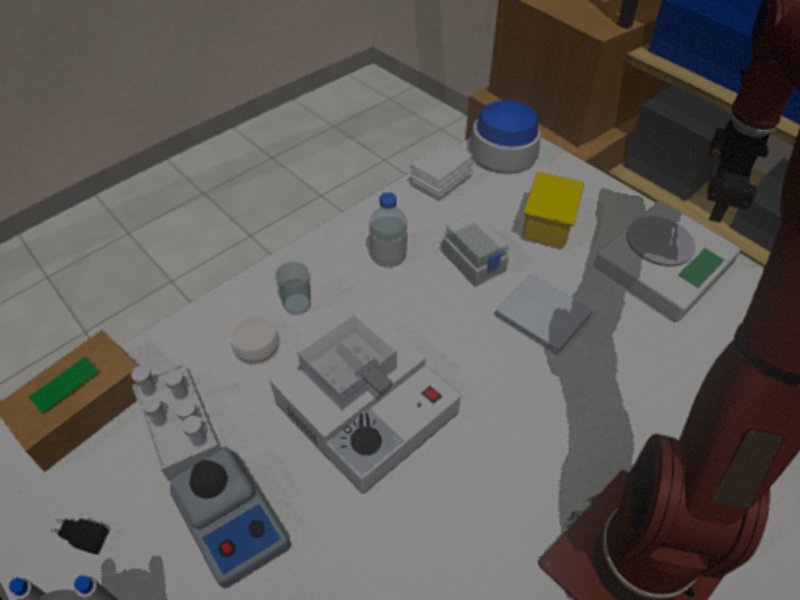

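The side view shows the heater at about (365,410), with the dial at (366,435), the tab at (374,376), the hood at (348,350) and the cool plate at (543,312), all in 800x600 pixels. In the scene view the plate is at (270,292) and the dial at (466,228).

```bash
python3 - <<'E'
from h import *
C={n:np.load(n+'.npy',allow_pickle=True).item() for n in ['scene','side']}
pt={}
for n,l in dict(side=dict(dial=(366,432,.114),tab=(374,376,.135),plate=(543,310,.024),FL=(362,475,.07),FR=(458,398,.07)),scene=dict(dial=(466,222,.114),plate=(270,292,.024))).items():
    for k,(u,v,z) in l.items(): print(n,k,onz(C[n],np.array([[u,v]])*.64,z).round(3))
vv,uu=np.mgrid[0:384,0:512]; uv=np.c_[uu.ravel(),vv.ravel()]
for n,c in C.items():
    P=depthpts(c,uv); ok=c['depth'].ravel()>0
    for k,c0,r,zl,zh in [('plate',onz(C['side'],np.array([[543,310]])*.64,.024)[0],.12,.016,.032),('console',onz(C['side'],np.array([[366,432]])*.64,.1)[0],.25,.064,.076),('rear',onz(C['side'],np.array([[366,400]])*.64,.1)[0],.25,.080,.09)]:
        m=ok&(np.hypot(*(P[:,:2]-c0[:2]).T)<r)&(P[:,2]>zl)&(P[:,2]<zh)
        M=m.reshape(384,512).astype(np.uint8); M=cv2.morphologyEx(M,cv2.MORPH_OPEN,np.ones((3,3)))
        nl,L,st,_=cv2.connectedComponentsWithStats(M); 
        if nl<2: print(n,k,'none',m.sum()); continue
        q=P[(L==1+st[1:,4].argmax()).ravel()]
        print(n,k,len(q),q.mean(0).round(3),cv2.minAreaRect((q[:,:2]).astype(np.float32)))
c=C['side']; cv2.imwrite('pics/crop.png',cv2.resize(c['img'][200:310,170:310],None,fx=5,fy=5,interpolation=cv2.INTER_CUBIC))
E
```

```text
side dial [[0.421 0.193 0.114]]
side tab [[0.48  0.122 0.135]]
side plate [[ 0.425 -0.279  0.024]]
side FL [[0.386 0.233 0.07 ]]
side FR [[0.382 0.019 0.07 ]]
scene dial [[0.443 0.185 0.114]]
scene plate [[ 0.436 -0.279  0.024]]
scene plate 1241 [ 0.433 -0.28   0.025] ((0.42701801657676697, -0.2801862061023712), (0.1578456163406372, 0.1305195838212967), 6.9128265380859375)
scene console 355 [0.423 0.061 0.071] ((0.4227256774902344, 0.06972357630729675), (0.07620448619127274, 0.12342486530542374), 4.8835225105285645)
scene rear 339 [0.54  0.037 0.086] ((0.5418014526367188, 0.037440039217472076), (0.13588635623455048, 0.05317084118723869), 0.5683245658874512)
side plate 1511 [ 0.422 -0.278  0.024] ((0.4237727224826813, -0.28168267011642456), (0.14996743202209473, 0.1360391527414322), 6.988382816314697)
side console 2390 [0.426 0.124 0.071] ((0.42910057306289673, 0.12393200397491455), (0.09485878795385361, 0.23115026950836182), 0.26041552424430847)
side rear 1204 [0.535 0.203 0.085] ((0.548271656036377, 0.17961642146110535), (0.15251731872558594, 0.12273290008306503), 0.382231205701828)
```

View pics/crop.png

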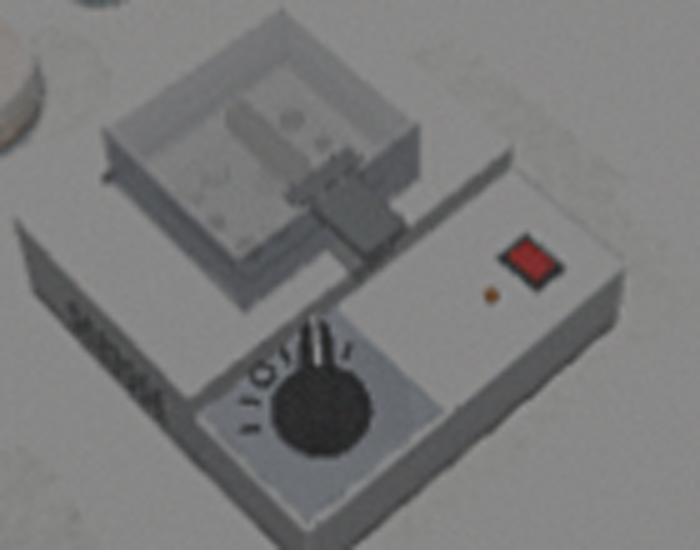

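The crop shows the ring at (263,375), third along the arc, with the pointer near (317,340) over the fifth mark. So the dial has to go back two clicks, anticlockwise.

```bash
cat >> h.py <<'E'
def go(p,yaw):
    "shift (mm, tool axes) and turn to bring TCP to p with tool x heading yaw"
    s=monitor.observe(); R=Rn.from_quat(s['ee_rot']).as_matrix()
    y0=np.arctan2(R[1,0],R[0,0]); d=R.T@(np.array(p)-s['eef_pos'])*1000
    print('pos',np.round(s['eef_pos'],4),'yaw',round(y0,3),'tilt',R[:2,2].round(4),'t',round(s['clock'],2),'-> shift',d.round(1),'turn',round((y0-yaw+np.pi)%(2*np.pi)-np.pi,3))
E
python3 - <<'E'
from h import *
c=np.load('side.npy',allow_pickle=True).item()
f=lambda u,v,z:onz(c,[[170+u/5,200+v/5]],z)[0]
ring=f(263,375,.07);tip=f(315,322,.114)
print(ring,tip)
for m in [(250,430),(248,402),(285,355),(347,352)]: print(f(*m,.07))
w=cam('wrist'); print(np.array(w['tool_from_camera']).round(3).tolist(), w['f'])
go([.5,-.2,.35],2.4); go([.43,.17,.3],2.4)
E
```

```text
[0.4631816  0.19684651 0.07      ] [0.4482396  0.17248357 0.114     ]
[0.44354937 0.22211589 0.07      ]
[0.45642443 0.21260878 0.07      ]
[0.46445064 0.180833   0.07      ]
[0.44407168 0.15597814 0.07      ]
[[0.001, -0.964, -0.267, 0.072], [1.0, 0.001, -0.001, 0.0], [0.001, -0.267, 0.964, -0.162], [0.0, 0.0, 0.0, 1.0]] 343.6766147031726
pos [ 0.2818 -0.5853  0.2218] yaw 0.449 tilt [-0.0006  0.0011] t 0.15 -> shift [ 363.7 -252.7 -127.9] turn -1.951
pos [ 0.2818 -0.5853  0.2218] yaw 0.449 tilt [-0.0006  0.0011] t 0.15 -> shift [ 461.2 -616.3  -77.4] turn -1.951
```

Emit:
servo_tool([
  [[60,-40,-125],-0.18],
  [[120,-85,-128],-0.37],
  [[180,-125,-128],-0.55],
  [[230,-170,-128],-0.73],
  [[280,-210,-128],-0.92],
], hand=0)

```text
clock: 0.78
eef_pos: [0.4078, -0.3472, 0.3439]
ee_rot: [0.774, 0.634, 0.0, 0.0]
contact_force: [0.5, -0.7, 0.1]
finger_gap: 0.0872
grip_force: 0.0
```

```bash
python3 -c "
from h import *
go([.5,-.1,.35],2.4);go([.45,.17,.28],2.4)"
```

```text
pos [ 0.4078 -0.3472  0.3439] yaw 1.372 tilt [ 0.0005 -0.0006] t 0.78 -> shift [260.5  41.6  -6.2] turn -1.028
pos [ 0.4078 -0.3472  0.3439] yaw 1.372 tilt [ 0.0005 -0.0006] t 0.78 -> shift [515.3 -60.7  63.6] turn -1.028
```

Emit:
servo_tool([
  [[60,10,0],-0.18],
  [[120,20,0],-0.36],
  [[180,25,0],-0.54],
  [[240,25,0],-0.72],
  [[300,15,10],-0.9],
])

```text
clock: 1.4
eef_pos: [0.4833, -0.0562, 0.3335]
ee_rot: [0.421, 0.907, 0.0, 0.0]
contact_force: [0.4, -0.3, 0.6]
finger_gap: 0.0868
grip_force: 0.0
```

```bash
python3 -c "
from h import *
go([.45,.17,.27],2.4)"
```

```text
pos [ 0.4833 -0.0562  0.3335] yaw 2.272 tilt [0.001  0.0001] t 1.4 -> shift [194.3 120.6  63.5] turn -0.128
```

Emit:
servo_tool([
  [[50,30,16],-0.1],
  [[100,60,32],-0.13],
  [[150,90,48],-0.13],
  [[194,120,63],-0.13],
  [[194,120,63],-0.13],
])

```text
clock: 2.02
eef_pos: [0.4486, 0.1718, 0.2694]
ee_rot: [0.361, 0.933, 0.0, -0.001]
contact_force: [-0.4, -1.6, 0.8]
finger_gap: 0.0871
grip_force: 0.0
```

```bash
python3 -c "
from h import *
c=cam('wrist'); np.save('w1.npy',c,allow_pickle=True); cv2.imwrite('pics/w1.png',cv2.convertScaleAbs(c['img'],alpha=1.5)); go([.43,.188,.083],2.4)
print(proj(c,[[.43,.188,.114],[.463,.197,.07],[.466,.124,.135]]))"
```

```text
pos [0.4497 0.1692 0.2698] yaw 2.4 tilt [-0.001  -0.0001] t 2.08 -> shift [ 27.    0.7 186.9] turn 0.0
[[259.22835807 148.68697494]
 [286.28726305 159.65928023]
 [234.08441672 227.30079162]]
```

View pics/w1.png

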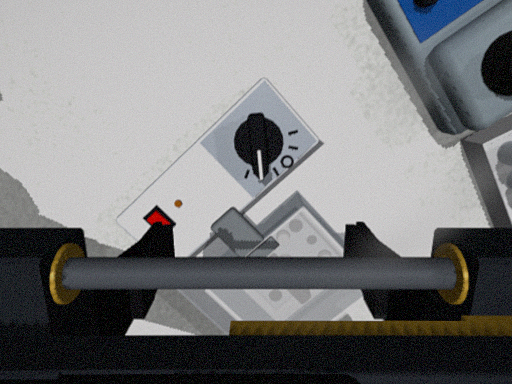

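The wrist view shows the dial at about (259,145), its bar running from (257,115) to the pointer end at (262,181), and the ring at (288,161). The tab is around (240,232). This confirms the pointer is two clicks clockwise of the ring.

```bash
python3 - <<'E'
from h import *
c=np.load('w1.npy',allow_pickle=True).item()
g=cv2.cvtColor(c['img'],cv2.COLOR_BGR2GRAY); roi=np.zeros_like(g); roi[100:190,225:272]=1
m=((g<45)&(roi>0)).astype(np.uint8)
ys,xs=np.nonzero(m); print(xs.min(),xs.max(),ys.min(),ys.max(), ys.mean(),xs.mean())
a=onz(c,[[257,116],[262,181]],.114); print('bar',a,a.mean(0),'head',np.arctan2(*(a[1]-a[0])[1::-1]))
l=onz(c,[[260,152],[262,180]],.114); print('line head',np.arctan2(*(l[1]-l[0])[1::-1]))
mk=onz(c,[[294,132],[293,147],[288,161],[277,171],[248,175]],.07)[:,:2]
from scipy.optimize import least_squares
r=least_squares(lambda q:np.hypot(*(mk-q).T)-.037,[.43,.188]); print('ctr',r.x,r.fun)
print('heads',np.arctan2(*(mk-r.x).T[::-1]))
E
```

```text
234 271 113 177 141.87671232876713 254.73138773079214
bar [[0.40664978 0.20646752 0.114     ]
 [0.45464579 0.16919561 0.114     ]] [0.43064779 0.18783156 0.114     ] head -0.6602855963688748
line head -0.6655488102065787
ctr [0.42944077 0.18814158] [ 9.69390714e-04 -6.89871961e-04  5.53571785e-05 -2.29616648e-04
  5.58484696e-04]
heads [ 1.10885233  0.6852801   0.2525545  -0.18157003 -1.05733865]
```

Emit:
servo_tool([
  [[10,0,45],-0.087],
  [[20,0,90],-0.087],
  [[27,2,130],-0.087],
  [[27,2,145],-0.087],
  [[27,2,150],-0.087],
], hand=0.5)

```text
clock: 2.7
eef_pos: [0.4327, 0.1865, 0.1204]
ee_rot: [0.324, 0.946, -0.0, -0.0]
contact_force: [0.2, -0.4, 0.2]
finger_gap: 0.0471
grip_force: 0.0
```

```bash
python3 -c "
from h import *
go([.43,.188,.084],2.487)"
```

```text
pos [0.4327 0.1865 0.1204] yaw 2.482 tilt [-0.0003 -0.0001] t 2.7 -> shift [ 3.  -0.5 36.4] turn -0.005
```

Emit:
servo_tool([
  [[3,0,20],0],
  [[3,0,36],0],
  [[3,0,36],0],
])

```text
clock: 3.08
eef_pos: [0.4297, 0.1887, 0.084]
ee_rot: [0.323, 0.946, -0.0, -0.0]
contact_force: [-0.4, 0.0, 0.8]
finger_gap: 0.0437
grip_force: 0.0
```

Emit:
servo_tool([
  [[0,0,0],0],
  [[0,0,0],0],
  [[0,0,0],0],
  [[0,0,0],0],
], hand=1)

```text
clock: 3.58
eef_pos: [0.4297, 0.1889, 0.0846]
ee_rot: [0.323, 0.946, -0.0, 0.0]
contact_force: [-1.3, -3.1, 3.6]
finger_gap: 0.016
grip_force: 30.0
```

```bash
python3 -c "
from h import *
go([.43,.188,.084],2.487+.873)"
```

```text
pos [0.4297 0.1889 0.0846] yaw 2.483 tilt [-0.0001 -0.0006] t 3.58 -> shift [-0.8 -0.5  0.6] turn -0.877
```

Gripped at 16 mm, so I turn it anticlockwise by two clicks.

Emit:
servo_tool([
  [[0,0,0],-0.18],
  [[0,0,0],-0.36],
  [[0,0,0],-0.54],
  [[0,0,0],-0.72],
  [[0,0,0],-0.88],
])

```text
clock: 4.2
eef_pos: [0.4297, 0.1892, 0.0847]
ee_rot: [-0.113, 0.994, -0.0, -0.0]
contact_force: [-2.5, -0.2, 3.5]
finger_gap: 0.0157
grip_force: 30.0
```

Emit:
servo_tool([
  [[0,0,0],0],
  [[0,0,0],0],
])

```text
clock: 4.45
eef_pos: [0.4297, 0.1892, 0.0846]
ee_rot: [-0.109, 0.994, -0.0, -0.0]
contact_force: [-2.9, -0.9, 5.4]
finger_gap: 0.0157
grip_force: 30.0
```

Emit:
servo_tool([
  [[0,0,0],0],
  [[0,0,0],0],
  [[0,0,-20],0],
  [[0,0,-50],0],
  [[0,0,-100],0.1],
], hand=0.5)

```text
clock: 5.08
eef_pos: [0.4288, 0.1887, 0.1843]
ee_rot: [-0.06, 0.998, 0.0, -0.001]
contact_force: [0.9, -0.2, 0.2]
finger_gap: 0.0431
grip_force: 0.0
```

```bash
python3 - <<'E'
from h import *
c=cam('wrist'); np.save('w2.npy',c,allow_pickle=True); cv2.imwrite('pics/w2.png',cv2.convertScaleAbs(c['img'],alpha=1.5))
go([.466,.124,.15],np.pi)
E
```

```text
pos [0.4316 0.1909 0.1912] yaw -3.028 tilt [0.0056 0.0021] t 5.12 -> shift [-26.3 -70.4  41.2] turn 0.114
```

View pics/w2.png

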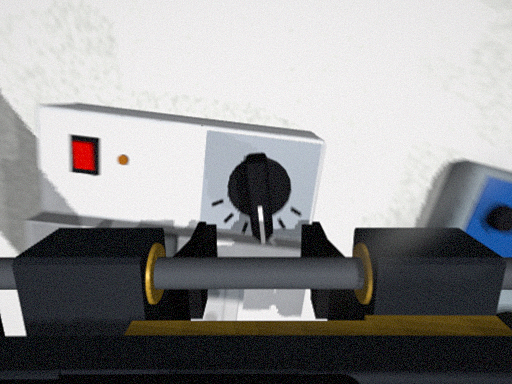

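The wrist view shows three plain lines to the left of the pointer and two to its right, with the ring hidden beneath it at (264,235). The dial is on hold. Next is the tab.

```bash
python3 - <<'E'
from h import *
c=np.load('w1.npy',allow_pickle=True).item(); I=c['img']
print(onz(c,[[212,226],[236,207]],.14).round(4))
s=np.load('side.npy',allow_pickle=True).item()
# tab corners in the side crop: near-left, near-right, far-right
print(onz(s,np.array([[374,262],[407,222],[318,197],[350,178]])/5+[170,200],.14).round(4))
for n,c in (('w1',c),('side',s)):
    hsv=cv2.cvtColor(c['img'],cv2.COLOR_BGR2GRAY)
    print(n,[int(hsv[int(v),int(u)]) for u,v in proj(c,[[.466,.124,.14],[.456,.124,.14],[.446,.124,.14],[.466,.112,.14],[.466,.136,.14],[.466,.1,.14]])])
E
```

```text
[[0.4504 0.1117 0.14  ]
 [0.4519 0.1402 0.14  ]]
[[0.4421 0.1379 0.14  ]
 [0.4484 0.1099 0.14  ]
 [0.49   0.1329 0.14  ]
 [0.4877 0.1132 0.14  ]]
w1 [78, 81, 134, 47, 71, 89]
side [87, 88, 71, 83, 85, 84]
```

Emit:
servo_tool([
  [[-26,-40,5],0.11],
  [[-26,-70,10],0.11],
  [[-26,-70,30],0.11],
  [[-26,-70,50],0.11],
  [[-26,-70,50],0.11],
], hand=0.3)

```text
clock: 5.75
eef_pos: [0.4631, 0.1226, 0.1331]
ee_rot: [-0.006, 1.0, 0.0, -0.001]
contact_force: [1.1, 0.9, 1.1]
finger_gap: 0.0607
grip_force: 0.0
```

```bash
python3 -c "
from h import *
go([.466,.125,.116],np.pi)"
```

```text
pos [0.4631 0.1226 0.1331] yaw -3.13 tilt [-0.0026  0.    ] t 5.75 -> shift [-3.   2.3 17.1] turn 0.011
```

Emit:
servo_tool([
  [[-3,2,17],0.011],
  [[-3,2,17],0.011],
])

```text
clock: 6.0
eef_pos: [0.4667, 0.1251, 0.1173]
ee_rot: [-0.001, 1.0, 0.0, -0.001]
contact_force: [0.3, -0.3, 0.1]
finger_gap: 0.0609
grip_force: 0.0
```

Emit:
servo_tool([
  [[0,0,0],0],
  [[0,0,0],0],
  [[0,0,0],0],
  [[0,0,0],0],
], hand=1)

```text
clock: 6.5
eef_pos: [0.4672, 0.1232, 0.1175]
ee_rot: [0.0, 1.0, -0.001, -0.0]
contact_force: [-2.5, -1.0, 6.5]
finger_gap: 0.0295
grip_force: 30.0
```

```bash
python3 -c "
from h import *
s=monitor.observe();p=np.array(s['eef_pos']);print(p,s['finger_gap'],s['contact_force'])
H=np.array([.604,.125,.085]); 
for k in np.arange(.1,1.85,.1):
  a=np.arctan2(.05,.138)+k; g=H+np.r_[-.1468*np.cos(a),0,.1468*np.sin(a)]; g0=H+[-.138,0,.05]
  print(round(k,2),'shift x,z mm',(-(g-g0)[0]*1e3).round(1),(-(g-g0)[2]*1e3).round(1))"
```

```text
[0.46716439 0.12324703 0.11750223] 0.029515915043297834 [-2.46528388 -0.98105546  6.48741094]
0.1 shift x,z mm -5.7 -13.5
0.2 shift x,z mm -12.7 -26.4
0.3 shift x,z mm -20.9 -38.6
0.4 shift x,z mm -30.3 -49.8
0.5 shift x,z mm -40.9 -60.1
0.6 shift x,z mm -52.3 -69.2
0.7 shift x,z mm -64.7 -77.2
0.8 shift x,z mm -77.7 -83.8
0.9 shift x,z mm -91.4 -89.2
1.0 shift x,z mm -105.5 -93.2
1.1 shift x,z mm -120.0 -95.7
1.2 shift x,z mm -134.6 -96.8
1.3 shift x,z mm -149.3 -96.4
1.4 shift x,z mm -163.8 -94.5
1.5 shift x,z mm -178.1 -91.2
1.6 shift x,z mm -192.0 -86.5
1.7 shift x,z mm -205.4 -80.4
1.8 shift x,z mm -218.1 -73.0
```

Emit:
servo_tool([
  [[-5.7,0,-13.5],0],
  [[-12.7,0,-26.4],0],
  [[-20.9,0,-38.6],0],
  [[-30.3,0,-49.8],0],
  [[-40.9,0,-60.1],0],
])

```text
clock: 7.12
eef_pos: [0.5078, 0.1236, 0.1777]
ee_rot: [0.0, 1.0, -0.001, -0.001]
contact_force: [0.6, -4.9, -7.1]
finger_gap: 0.0297
grip_force: 30.0
```

```bash
python3 -c "
from h import *
s=monitor.observe();print(s['contact_force'],s['torque'],s['finger_gap']);p=np.array(s['eef_pos']);d=p+[0,0,.019]-[.604,.125,.085];print(d,np.hypot(d[0],d[2]),np.arctan2(d[2],-d[0])-.348)"
```

```text
[ 0.58129694 -4.85092206 -7.08189537] [-0.89141989 -0.0653495   0.09801586] 0.029742453873647667
[-0.09622393 -0.00140968  0.11168358] 0.14741868117715334 0.5116198902803643
```

Moving well; I continue from 0.5 to 1.0, then 1.5.

Emit:
servo_tool([
  [[-11.4,0,-9.1],0],
  [[-23.8,0,-17.1],0],
  [[-36.8,0,-23.7],0],
  [[-50.5,0,-29.1],0],
  [[-64.6,0,-33.1],0],
])

```text
clock: 7.75
eef_pos: [0.5723, 0.124, 0.2105]
ee_rot: [0.0, 1.0, -0.001, -0.001]
contact_force: [-2.4, -3.4, -5.3]
finger_gap: 0.0297
grip_force: 30.0
```

Emit:
servo_tool([
  [[-14.5,0,-2.5],0],
  [[-29.1,0,-3.6],0],
  [[-43.8,0,-3.2],0],
  [[-58.3,0,-1.3],0],
  [[-72.6,0,2.0],0],
])

```text
clock: 8.38
eef_pos: [0.6454, 0.1245, 0.2084]
ee_rot: [-0.0, 1.0, -0.0, -0.001]
contact_force: [-2.9, -3.7, -1.5]
finger_gap: 0.0297
grip_force: 30.0
```

Emit:
servo_tool([
  [[-7,0,2.3],0],
  [[-13.9,0,4.7],0],
  [[-20.7,0,7.6],0],
  [[-27.3,0,10.8],0],
  [[-27.3,0,10.8],0],
])

```text
clock: 9.0
eef_pos: [0.6728, 0.1247, 0.1975]
ee_rot: [-0.0, 1.0, -0.0, -0.0]
contact_force: [-1.8, -4.1, -3.1]
finger_gap: 0.0296
grip_force: 30.0
```

Emit:
servo_tool([
  [[0,0,0],0],
  [[0,0,0],0],
  [[0,0,-20],0],
  [[0,0,-60],0],
  [[0,0,-80],0],
], hand=0.3)

```text
clock: 9.62
eef_pos: [0.6731, 0.1259, 0.2816]
ee_rot: [-0.001, 1.0, 0.001, 0.002]
contact_force: [-0.3, 0.6, -0.1]
finger_gap: 0.0599
grip_force: 0.0
```

Emit:
servo_tool([
  [[40,0,0],0],
  [[90,0,0],0],
  [[130,0,0],0],
  [[145,0,0],0],
  [[145,0,0],0],
])

```text
clock: 10.25
eef_pos: [0.5275, 0.1248, 0.2786]
ee_rot: [-0.0, 1.0, -0.0, 0.001]
contact_force: [0.5, -0.0, -0.0]
finger_gap: 0.0608
grip_force: 0.0
```

```bash
python3 - <<'E'
from h import *
c=cam('wrist'); np.save('w3.npy',c,allow_pickle=True); cv2.imwrite('pics/w3.png',cv2.convertScaleAbs(c['img'],alpha=1.5))
go([.544,.125,.107],np.pi)
c=cam('side'); np.save('s3.npy',c,allow_pickle=True)
print(proj(c,[.544,.125,.134]))
E
```

```text
pos [0.5282 0.1246 0.2783] yaw -3.142 tilt [ 0.0014 -0.0003] t 10.3 -> shift [-15.5   0.5 171.3] turn 0.0
[[222.35892461 226.32848229]]
```

View pics/w3.png

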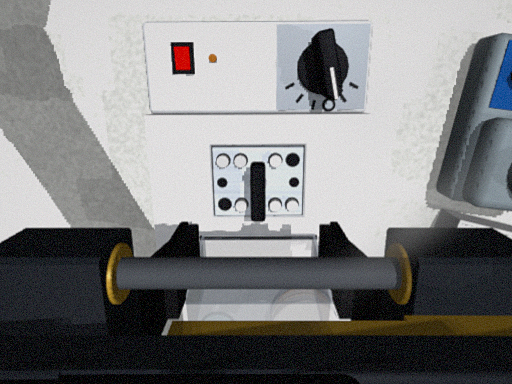

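The wrist view shows the dial pointer at the ring (328,105), the handle bar running from (258,163) to (258,220), and the hood standing up behind it.

```bash
python3 - <<'E'
from h import *
c=np.load('w3.npy',allow_pickle=True).item()
b=onz(c,[[258,163],[258,220]],.134); print(b,b.mean(0))
w=onz(c,[[211,145],[305,145],[211,216],[303,216]],.085);print(w.mean(0))
g=b.mean(0); g[2]=.107
go(g,np.pi)
E
```

```text
[[0.51416044 0.12381946 0.134     ]
 [0.56912067 0.12386196 0.134     ]] [0.54164055 0.12384071 0.134     ]
[0.54386051 0.123165   0.085     ]
pos [0.5285 0.1246 0.278 ] yaw 3.142 tilt [0.0008 0.0003] t 10.35 -> shift [-13.   -0.8 171. ] turn -0.0
```

Emit:
servo_tool([
  [[-7,0,45],0],
  [[-13,-1,95],0],
  [[-13,-1,140],0],
  [[-13,-1,160],0],
  [[-13,-1,170],0],
])

```text
clock: 10.98
eef_pos: [0.5409, 0.1242, 0.1071]
ee_rot: [-0.0, 1.0, 0.0, -0.0]
contact_force: [-0.9, 0.0, 1.0]
finger_gap: 0.061
grip_force: 0.0
```

Emit:
servo_tool([
  [[0,0,0],0],
  [[0,0,0],0],
  [[0,0,0],0],
  [[0,0,0],0],
  [[0,0,0],0],
], hand=1)

```text
clock: 11.6
eef_pos: [0.5405, 0.1239, 0.108]
ee_rot: [-0.0, 1.0, -0.0, 0.0]
contact_force: [0.2, 1.1, -0.9]
finger_gap: 0.019
grip_force: 0.0
```

```bash
python3 -c "
from h import *
go([.542,.124,.107],np.pi)"
```

```text
pos [0.5405 0.1239 0.108 ] yaw -3.141 tilt [ 0.0004 -0.0001] t 11.6 -> shift [-1.5  0.1  1. ] turn 0.001
```

Emit:
servo_tool([
  [[0,0,0],0],
  [[0,0,0],0],
  [[0,0,0],0],
])

```text
clock: 11.98
eef_pos: [0.5405, 0.1238, 0.1078]
ee_rot: [-0.0, 1.0, -0.0, 0.0]
contact_force: [-1.0, -1.6, 2.3]
finger_gap: 0.0139
grip_force: 30.0
```

Emit:
servo_tool([
  [[0,0,-4],0],
  [[0,0,-12],0],
  [[0,0,-22],0],
  [[0,0,-32],0],
  [[0,0,-44],0],
])

```text
clock: 12.6
eef_pos: [0.5404, 0.124, 0.1526]
ee_rot: [-0.0, 1.0, -0.0, 0.0]
contact_force: [0.7, -0.2, -4.9]
finger_gap: 0.0137
grip_force: 30.0
```

Emit:
servo_tool([
  [[0,0,-15],0],
  [[0,0,-30],0],
  [[2,-8,-42],0],
  [[8,-28,-50],-0.02],
  [[16,-56,-50],-0.05],
])

```text
clock: 13.22
eef_pos: [0.5245, 0.0676, 0.2029]
ee_rot: [-0.026, 1.0, 0.0, 0.001]
contact_force: [-0.0, 0.4, -4.8]
finger_gap: 0.0141
grip_force: 30.0
```

Emit:
servo_tool([
  [[9,-33,0],0],
  [[19,-68,0],0],
  [[29,-103,0],0],
  [[39,-138,0],-0.02],
  [[49,-173,0],-0.04],
])

```text
clock: 13.85
eef_pos: [0.4836, -0.1089, 0.2022]
ee_rot: [-0.045, 0.999, -0.0, 0.0]
contact_force: [0.7, 0.3, -5.9]
finger_gap: 0.0137
grip_force: 30.0
```

```bash
python3 -c "
from h import *
go([.4255,-.281,.14],np.pi+.12); s=monitor.observe(); print(np.round(s['joint_positions'],2),s['contact_force'],s['finger_gap'])"
```

```text
pos [ 0.4836 -0.1089  0.2022] yaw -3.051 tilt [ 0.0002 -0.0004] t 13.85 -> shift [  73.5 -166.1   62.3] turn -0.029
[ 0.79  0.08 -0.68  1.83  0.05  1.25  1.76] [ 0.73710987  0.25685133 -5.91164507] 0.013665240792489574
```

Emit:
servo_tool([
  [[15,-33,0],-0.01],
  [[30,-68,0],-0.03],
  [[45,-103,0],-0.03],
  [[60,-137,0],-0.03],
  [[74,-166,0],-0.03],
])

```text
clock: 14.48
eef_pos: [0.4245, -0.2811, 0.2022]
ee_rot: [-0.06, 0.998, -0.0, 0.0]
contact_force: [0.6, -0.6, -5.1]
finger_gap: 0.0136
grip_force: 30.0
```

```bash
python3 - <<'E'
from h import *
go([.4245,-.281,.090],np.pi+.12)
for n in ('wrist','scene'):
    c=cam(n); np.save(n+'4.npy',c,allow_pickle=True)
    cv2.imwrite(f'pics/{n}4.png',cv2.convertScaleAbs(c['img'],alpha=1.5) if n=='wrist' else cv2.resize(c['img'][120:250,100:280],None,fx=4,fy=4))
E
```

```text
pos [ 0.4245 -0.2811  0.2022] yaw -3.022 tilt [ 0.     -0.0002] t 14.47 -> shift [0.000e+00 1.000e-01 1.122e+02] turn -0.0
```

View pics/wrist4.png

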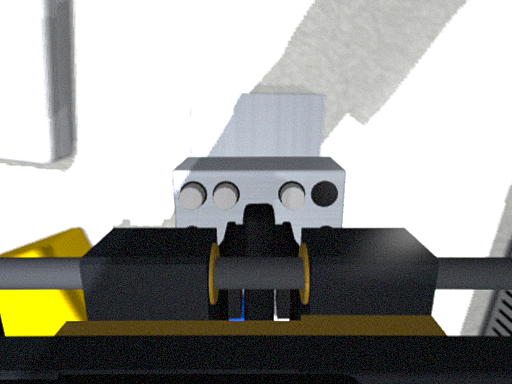

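The wrist view shows the held block level, with the plate's front-left corner at about (324,95) and its front edge on row 95. I check that corner against the depth fit.

```bash
python3 - <<'E'
from h import *
c=np.load('wrist4.npy',allow_pickle=True).item()
R=lambda a:np.array([[np.cos(a),-np.sin(a)],[np.sin(a),np.cos(a)]])
k=np.array([.4255,-.281])+R(.12)@[-.075,.065]; print(k,onz(c,[[324,95],[240,94],[326,150]],.024))
P=onz(c,[[324,95]],.024)[0,:2]; print('ctr from corner',P-R(.12)@[-.075,.065])
E
```

```text
[ 0.34325806 -0.22544585] [[ 0.34460922 -0.22805709  0.024     ]
 [ 0.35328453 -0.30770303  0.024     ]
 [ 0.39640025 -0.21707741  0.024     ]]
ctr from corner [ 0.42685116 -0.28361124]
```

Emit:
servo_tool([
  [[-1,-1,30],0],
  [[-1,-1,62],0],
  [[-1,-1,90],0],
  [[-1,-1,106],0],
  [[-1,-1,110],0],
])

```text
clock: 15.2
eef_pos: [0.4264, -0.28, 0.0913]
ee_rot: [-0.06, 0.998, 0.0, -0.0]
contact_force: [-0.3, -0.7, -4.8]
finger_gap: 0.0135
grip_force: 30.0
```

Emit:
servo_tool([
  [[0,0,2],0],
  [[0,0,4],0],
  [[0,0,5.5],0],
])

```text
clock: 15.58
eef_pos: [0.4271, -0.2806, 0.0868]
ee_rot: [-0.06, 0.998, -0.0, 0.0]
contact_force: [-2.4, -0.8, 11.1]
finger_gap: 0.0135
grip_force: 30.0
```

Emit:
servo_tool([
  [[0,0,0],0],
  [[0,0,0],0],
  [[0,0,0],0],
  [[0,0,-15],0],
  [[0,0,-50],0],
], hand=0.3)

```text
clock: 16.2
eef_pos: [0.426, -0.2797, 0.1365]
ee_rot: [-0.06, 0.998, 0.001, -0.001]
contact_force: [-0.6, -0.7, 0.0]
finger_gap: 0.0556
grip_force: 0.0
```

Emit:
servo_tool([
  [[0,0,-50],0],
  [[0,0,-100],0],
  [[-20,40,-145],0],
  [[-50,90,-150],0],
  [[-80,140,-150],0],
])

```text
clock: 16.82
eef_pos: [0.4902, -0.13, 0.2886]
ee_rot: [-0.06, 0.998, -0.001, 0.001]
contact_force: [0.7, -0.5, -0.2]
finger_gap: 0.0608
grip_force: 0.0
```

```bash
python3 - <<'E'
from h import *
go([.673,.125,.28],np.pi)
c=cam('scene'); np.save('scene5.npy',c,allow_pickle=True)
cv2.imwrite('pics/scene5.png',cv2.resize(c['img'][110:230,110:340],None,fx=3.4,fy=3.4,interpolation=cv2.INTER_CUBIC))
print(proj(c,[[.427,-.281,.067],[.427,-.281,.113]]))
E
```

```text
pos [ 0.4902 -0.13    0.2886] yaw -3.022 tilt [ 0.003  -0.0015] t 16.82 -> shift [-212.   231.3    8.7] turn 0.12
[[169.89481708 177.85379356]
 [167.91163436 169.89923786]]
```

View pics/scene5.png

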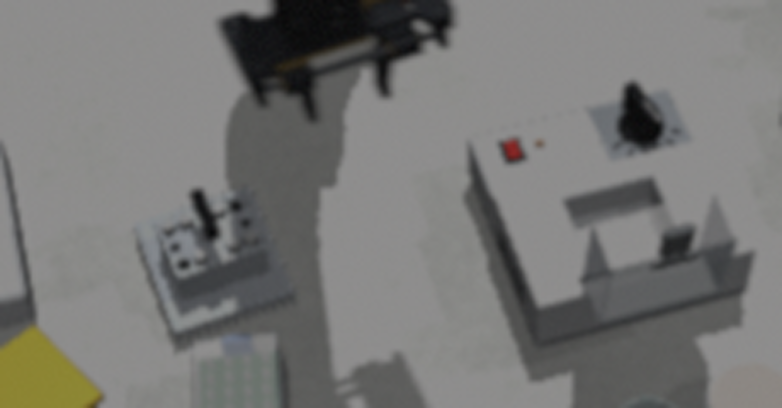

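The scene view shows the block standing upright mid-plate at about (210,245) and the hood standing up at (665,250). Now I go back to the tab to close it.

Emit:
servo_tool([
  [[-40,45,8],0.03],
  [[-82,90,8],0.06],
  [[-125,137,8],0.1],
  [[-170,185,8],0.12],
  [[-212,231,8],0.12],
])

```text
clock: 17.5
eef_pos: [0.6707, 0.1205, 0.2792]
ee_rot: [0.0, 1.0, -0.0, 0.0]
contact_force: [1.5, 0.1, 1.2]
finger_gap: 0.061
grip_force: 0.0
```

Emit:
servo_tool([
  [[0,0,0],0],
  [[0,0,0],0],
])

```text
clock: 17.75
eef_pos: [0.6694, 0.1195, 0.2786]
ee_rot: [-0.001, 1.0, -0.0, -0.0]
contact_force: [-0.2, -0.8, 0.4]
finger_gap: 0.0608
grip_force: 0.0
```

```bash
python3 - <<'E'
from h import *
go([.673,.125,.1975],np.pi)
E
```

```text
pos [0.6694 0.1195 0.2786] yaw -3.141 tilt [-0.0003 -0.0002] t 17.75 -> shift [-3.6  5.5 81.1] turn 0.001
```

Emit:
servo_tool([
  [[-3.6,5.5,20],0],
  [[-3.6,5.5,50],0],
  [[-3.6,5.5,75],0],
  [[-3.6,5.5,81],0],
  [[-3.6,5.5,81],0],
])

```text
clock: 18.38
eef_pos: [0.673, 0.1244, 0.1974]
ee_rot: [0.0, 1.0, -0.0, -0.0]
contact_force: [-0.3, -0.3, 0.4]
finger_gap: 0.061
grip_force: 0.0
```

Emit:
servo_tool([
  [[0,0,0],0],
  [[0,0,0],0],
  [[0,0,0],0],
  [[0,0,0],0],
  [[0,0,0],0],
], hand=1)

```text
clock: 19.0
eef_pos: [0.6732, 0.1246, 0.1974]
ee_rot: [-0.0, 1.0, -0.0, 0.0]
contact_force: [-0.5, -3.9, 1.4]
finger_gap: 0.0297
grip_force: 30.0
```

```bash
python3 - <<'E'
from h import *
p=np.array(monitor.observe()['eef_pos']); d=p+[0,0,.019]-[.605,.125,.085]; r=np.hypot(d[0],d[2]); a0=np.arctan2(d[2],-d[0]); print(p,r,a0-.348)
A=[a0-.06,a0-.18]+list(np.arange(a0-.3,.3,-.12))+[.348,.338]
for a in A:
    g=np.r_[-r*np.cos(a),r*np.sin(a)]-[d[0],d[2]]; print(round(a-.348,2),(-g*1e3).round(1))
E
```

```text
[0.67324465 0.12461645 0.19741522] 0.1480786704181201 1.7017687845987974
1.64 [ 8.  -3.9]
1.52 [ 24.6 -10.1]
1.4 [ 41.9 -14.3]
1.28 [ 59.5 -16.4]
1.16 [ 77.3 -16.4]
1.04 [ 94.9 -14.2]
0.92 [112.2 -10. ]
0.8 [128.8  -3.7]
0.68 [144.5   4.5]
0.56 [159.2  14.5]
0.44 [172.5  26.3]
0.32 [184.3  39.5]
0.2 [194.5  54. ]
0.08 [202.9  69.7]
-0.04 [209.3  86.3]
0.0 [207.4  80.9]
-0.01 [207.9  82.3]
```

Emit:
servo_tool([
  [[8,0,-3.9],0],
  [[24.6,0,-10.1],0],
  [[41.9,0,-14.3],0],
  [[59.5,0,-16.4],0],
  [[77.3,0,-16.4],0],
])

```text
clock: 19.62
eef_pos: [0.5957, 0.1241, 0.2141]
ee_rot: [0.0, 1.0, -0.001, 0.001]
contact_force: [5.1, -3.8, -1.5]
finger_gap: 0.03
grip_force: 30.0
```

Emit:
servo_tool([
  [[17.6,0,2.2],0],
  [[34.9,0,6.4],0],
  [[51.5,0,12.7],0],
  [[67.2,0,20.9],0],
  [[81.9,0,30.9],0],
])

```text
clock: 20.25
eef_pos: [0.5136, 0.1237, 0.183]
ee_rot: [0.0, 1.0, -0.001, 0.001]
contact_force: [5.5, -6.4, -2.1]
finger_gap: 0.0293
grip_force: 30.0
```

Emit:
servo_tool([
  [[13.3,0,11.8],0],
  [[25.1,0,25],0],
  [[35.3,0,39.5],0],
  [[43.7,0,55.2],0],
  [[46,0,61],0],
])

```text
clock: 20.88
eef_pos: [0.4672, 0.1234, 0.1212]
ee_rot: [0.0, 1.0, -0.001, 0.0]
contact_force: [0.5, -7.2, 2.3]
finger_gap: 0.0298
grip_force: 30.0
```

```bash
python3 - <<'E'
from h import *
s=monitor.observe(); print(s['contact_force'],s['torque']); go([.4665,.1235,.1165],np.pi)
E
```

```text
[ 0.49452521 -7.17236753  2.32500057] [-1.43553494 -0.58915483  0.10962469]
pos [0.4672 0.1234 0.1212] yaw 3.141 tilt [ 0.     -0.0027] t 20.88 -> shift [0.7 0.1 4.7] turn -0.0
```

Emit:
servo_tool([
  [[1,0,2],0],
  [[1,0,4],0],
  [[1,0,5],0],
  [[1,0,5],0],
])

```text
clock: 21.38
eef_pos: [0.4661, 0.1234, 0.1181]
ee_rot: [0.0, 1.0, -0.002, -0.0]
contact_force: [-9.4, -10.9, 22.5]
finger_gap: 0.0296
grip_force: 30.0
```

Emit:
servo_tool([
  [[0,0,0],0],
  [[0,0,0],0],
  [[0,0,0],0],
  [[0,0,-20],0],
  [[0,0,-60],0],
], hand=0.3)

```text
clock: 22.0
eef_pos: [0.4655, 0.1251, 0.1761]
ee_rot: [-0.001, 1.0, 0.0, -0.002]
contact_force: [1.6, 0.1, 0.4]
finger_gap: 0.0601
grip_force: 0.0
```

Emit:
servo_tool([
  [[0,0,-50],0],
  [[0,-50,-80],0],
  [[0,-100,-80],0],
  [[0,-150,-80],0],
  [[0,-150,-80],0],
])

```text
clock: 22.62
eef_pos: [0.4665, -0.0288, 0.2563]
ee_rot: [0.003, 1.0, -0.0, -0.0]
contact_force: [-0.5, 1.0, -0.0]
finger_gap: 0.0613
grip_force: 0.0
```

```bash
python3 - <<'E'
from h import *
c=cam('side'); a=np.load('side.npy',allow_pickle=True).item()['img']
cr=lambda i:cv2.resize(i[165:310,160:390],None,fx=2,fy=2,interpolation=cv2.INTER_CUBIC)
cv2.imwrite('pics/side6.png',np.vstack([cr(c['img']),cr(a)]))
s=monitor.observe(); print(s['clock'],s['eef_pos'],s['contact_force'])
E
```

```text
22.675 [ 0.46672294 -0.02619322  0.25642936] [-0.20147147  0.39931105 -0.6287304 ]
```

View pics/side6.png

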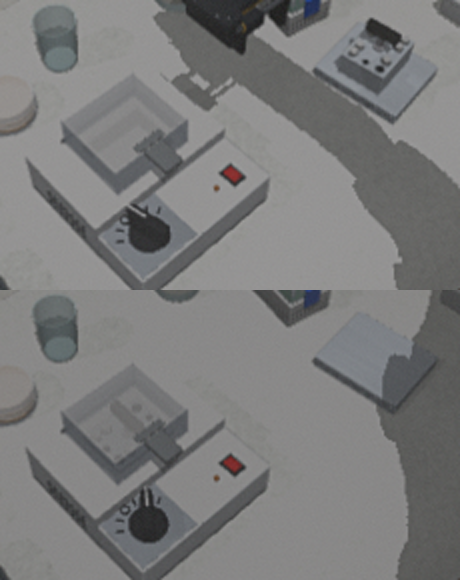

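The hood at (125,125) is closed exactly as it was before, the dial at (150,230) points at the ring, and the block at (375,55) stands in the middle of the plate.

```bash
python3 -c "
from bench import order
print(order.close_job())"
```

```text
the job is handed in; nothing more can be done
None
```

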